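# Feed a batten out to the length gauge and hold it

## Task

A batten lies on the wooden cutting rest, blocked by the yellow-headed stop pin just off the rest's edge: with the red-handled mallet, not with the gripper, drive the pin fully down, then set the mallet back down on the bench. Then slide the batten, without lifting it off the rest, straight out over the edge until its leading end is level with the red pointer of the gauge, without touching the gauge; it then hangs out too far to balance, so finish while still holding it with the fingers, flat on the rest and square to the edge, and do not let go. Leave the other tools and scraps undisturbed.

Things in the scene. Friction and masses are not known exactly. Their poses are not given: they have to be found in the camera images.
- rest: cutting rest, fixed: plywood deck 90 mm wide (x), 280 mm long (y), top 60 mm above the bench. Origin: on the bench under the deck's middle. The batten slides out in its -y direction (to the robot's right) over the steel-faced edge at y = -140 mm. Beyond it a low foot (60 mm wide, 12 mm thick, to y = -226 mm) carries the pin's brass bush (38 mm across, top 40 mm up) at x = 0, y = -190 mm
- rest_edge (a point): middle of the top of the outward edge of the rest's deck, 60 mm above the bench
- stop_pin (a joint): how far the stop pin is driven down, m: about 0 to 0.004 at the start (up, in the batten's way), 0.024 at its lower stop (fully down). It moves straight down against a steady friction of about 5 N (then a hard stop) and stays where it is left
- pin_head: yellow round head of the stop pin, 24 mm across, 8 mm thick, 50 mm out from the edge of the rest. Origin: middle of its top face; 75 mm above the bench when the pin is up (joint 0), 51 mm when fully down, 9 mm below the deck
- gauge: length gauge, fixed on the far side of the batten's path: steel base 50 x 40 x 12 mm, a post 112 mm high, a red pointer that points square at the path. Origin: on the bench under the post; its axes are parallel to the rest's. It stands 140 to 170 mm beyond the edge, differently at each start
- gauge_tip (a point): tip of the red pointer, 52 mm from the post towards the path, 98 mm above the bench; about 20 mm to the side of a batten that runs along the middle of the rest. The end face of the batten must come level with it along the rest's y
- board: the batten: a sawn wooden offcut 40 mm wide (x), 240 mm long (y), 40 mm thick (z), 0.13 to 0.26 kg. Origin: centre of its underside, which lies on the deck; its y runs along the rest's y, to within a few degrees at the start. It balances at its middle. Grip it across its 40 mm width near the tail (+y) end
- board_end (a point): middle of the batten's leading end face (batten y = -120 mm, 20 mm above its underside)
- mallet: joiner's mallet, about 0.35 kg, standing on a striking face. Head of brown wood with two steel bands, 56 (x) x 54 (y) x 72 mm (z); straight red handle 22 mm wide (y), 26 mm high (z), level, along the mallet's -x from x = -28 to -168 mm, its axis 36 mm above the face. Origin: centre of the face it stands on, with which to drive the pin; grip the handle 70 to 100 mm from it
- tape_measure: yellow tape measure, 36 x 79 x 64 mm, a bystander
- sanding_block: brown sanding block, 65 x 112 x 32 mm, a bystander
- offcut_small: small dark offcut, 50 x 105 x 22 mm, a bystander
- pencil: red pencil, 168 mm long, 8 mm thick, a bystander
- screwdriver: screwdriver with red handle, 198 mm long, a bystander
Things that resemble listed ones, but are neither listed nor needed, are in the scene too. There is more than one size of the mallet; the one meant has the size given above.

How it is judged:
On the way, in this order (a step that is already met when the one before it is completed fails the run):
1. the stop pin is fully down, the mallet bearing on it (value of joint stop_pin above 0.0205 m and contact force between mallet and pin_head above 0.5 N), for 0.02 s.
2. the mallet is set down on the bench and let go (contact force between the fingers and mallet below 0.2 N and height (world z) of mallet below 0.06 m and linear speed of mallet below 0.03 m/s), for 0.1 s.
At the end, for the whole second after the job is handed in: Pin at least 20.5 mm down; batten end within 5 mm of the pointer, underside within 4 mm of the deck, within 20 mm of its middle line, tilt under 0.05 rad, within 0.08 rad of square, still, gripped (over 1 N), clear of gauge, mallet and pin; mallet still on the bench, let go (all of step 2 and y of board_end in the frame of gauge between -0.005 and 0.005 m and z of board in the frame of rest between 0.056 and 0.064 m and x of board in the frame of rest between -0.02 and 0.02 m and angle between board's own z axis and vertical below 0.05 rad and angle between the y axis of board and the y axis of rest, either way round below 0.08 rad and linear speed of board below 0.02 m/s and contact force between the fingers and board above 1 N and contact force between each of gauge, mallet, pin_head and board below 0.3 N and value of joint stop_pin above 0.0205 m); the arm keeps its last pose, push and grip.
It fails at once if the gripper or arm touches the stop pin (contact force between any of the fingers, the arm and pin_head above 1 N).
It fails at once if the batten is lifted more than 12 mm off the deck (z of board in the frame of rest above 0.072 m).
It fails at once if the batten tips by more than 0.2 rad (angle between board's own z axis and vertical above 0.2 rad).
It fails at once if the batten or the mallet knocks against the gauge (more than 3 N) (contact force between gauge and board above 3 N or contact force between gauge and mallet above 3 N).
It fails at once if a bystander is moved by more than 30 mm (distance of any of tape_measure, sanding_block, offcut_small, pencil, screwdriver from where it was at the start of the episode above 0.03 m).
It also fails if it takes over 58 s, if anything falls off the work surface, if the arm or the gripper's body presses on something with over 40 N, if the wrist force passes 120 N, or if a joint passes its speed limit or range.

## Robot

A 6-joint arm with a two-finger parallel gripper is mounted at the origin on a cart in front of the work surface, level with it; the furniture and walls round the work are solid. World frame = base frame: x ahead of the robot, y to its left, z up, the work surface at z = 0. Lengths are in m, angles in rad, forces in N, time in s.
With the tool pointing down it reaches from about 0.35 to 0.975 m from the base axis. Payload 4.9 kg.
Tool frame: the origin (TCP) lies at the very end of the fingers, on their centre line; the grasp point (between the pads) lies 19 mm behind it; z points along the fingers, y is the line along which they close (so a half turn about z gives the same grasp; the last joint's range is limited). The gripper opens to 85 mm and grips with 20 to 120 N. Pads are 22 mm wide; open, the fingers measure 114 mm over their backs; the gripper's body (76 mm by 85 mm) begins 54 mm behind the grasp point. The pads swing forward as they close: fully open they stand 13 mm farther back than shut.
Start: joints at [-1.352, 0.053, 1.613, -0, 1.476, -0.119], TCP at [0.207, -0.59, 0.231] pointing down, gripper open.
Joint ranges: [-3.01, 3.01], [-1.01, 2.22], [0.06, 2.58], [-1.02, 4.17], [0.09, 2.62], [-3.14, 3.14]. Speed limits (rad/s): [2.57, 2.57, 3.14, 3.14, 3.14, 3.14].

## Interface

Orientations are given as a rotation vector (axis times angle).
In Python, from station import get_obs, optics, ctrl gives the robot as it stands.
- The arm moves only by the shell command python3 -m pendant 'ROWS' [FORCE]. ROWS is JSON, a list of rows, each a list of 3 entries, a list of its own where there are three numbers: the shift along the tool's x, y, z in mm, then the turn, a rotation vector about the tool's x, y, z in rad, then the opening, from 0 (shut) to 1 (fully open). A call has 1 to 12 rows; each row shifts and turns the commanded pose from where the row before left it, along the tool's axes as they then stand; what a row does not reach is not made up. A row lasts 1/12 s, in which the tool goes at most 41.7 mm and 7.16 degrees, less where a joint would pass 70% of its speed; a pose out of reach is approached as far as the arm can. A call is refused whole if a number of a shift passes 41.7 or a number of a turn 0.125, either way. A call with a gripper value outside its range is refused whole. The fingers move at their own pace and stop on an object; FORCE is the grip in N (left out, the last holds). Time passes only in rows, so rows that do not move let the fingers close. It gives the time, the measured TCP pose, the force, the opening and the grip force at its end, in the units of the state.
- get_obs(): the state, without advancing time (a new reading comes with each control period).
- optics.get_image(name): name is "side" or "top"; returns the picture (400x640x3 uint8, red, green, blue); there is no depth.
- optics.camera_model(name): a dict with "fx", "fy", "cx", "cy" (pixels), "cam_to_world" (4x4, takes a point from camera to world coordinates). Camera axes: x right, y up, looking along -z (the intrinsics and any distortion apply to the point x, -y, -z); pixel columns grow to the right and rows downward; lengths in m; the calibration is good to about 2 mm. A picture is of the moment at which its call begins. camera_model takes no time and is no camera call.
- ctrl.finish_job(): hands the job in; it is judged then, once.
The state is a dict: "t": time; "q": joint angles; "dq": joint speeds; "effort": joint torques, N m; "tool_pos": TCP position; "tool_rot": TCP orientation; "contact_force": force on the tool from outside, world axes, zero at the start; "wrist_torque": the same for the moment, N m; "opening": finger opening in m; "grip_force": force on a finger pad.
Only numpy, scipy, OpenCV 4.12 (cv2) and the standard library are available. Lean on these libraries where they do the work, as an engineer would, in place of code of your own. Each camera call takes 0.05 s, during which the arm holds its last target. There are 200 camera calls.

## Working session

There is one attempt and no reset: what is moved stays moved. The work goes in short steps, Python scripts to look and compute and a shell command to move; the robot and the scene stay as the last step left them, time stands still between calls to the robot, and variables do not carry over. Pictures are saved under pics/ and viewed, at most 10 in all, crops included, and the job is handed in when it is done.

```bash
ls; mkdir -p pics; cat > h.py <<'E'
import numpy as np, cv2, json
from station import get_obs, optics, ctrl
def grab(n,save=None):
    im=optics.get_image(n)
    if save: cv2.imwrite(f'pics/{save}.png',im[:,:,::-1])
    return im
def ray(n,px):
    m=optics.camera_model(n); T=np.array(m['cam_to_world'])
    u,v=px; d=np.array([(u-m['cx'])/m['fx'],-(v-m['cy'])/m['fy'],-1.])
    return T[:3,3],T[:3,:3]@d
def onz(n,px,z):
    o,d=ray(n,px); return o+d*(z-o[2])/d[2]
def proj(n,P):
    m=optics.camera_model(n); T=np.array(m['cam_to_world'])
    p=T[:3,:3].T@(np.array(P)-T[:3,3]); return np.array([m['cx']+m['fx']*p[0]/-p[2], m['cy']-m['fy']*p[1]/-p[2]])
def tri(a,b):
    (o1,d1),(o2,d2)=ray('top',a),ray('side',b)
    s=np.linalg.lstsq(np.c_[d1,-d2],o2-o1,rcond=None)[0]
    p,q=o1+s[0]*d1,o2+s[1]*d2
    return (p+q)/2,np.linalg.norm(p-q)
E
python3 - <<'E'
from h import *
for n in('top','side'):
    grab(n,n+'0'); m=optics.camera_model(n); print({k:(np.round(v,3).tolist()) for k,v in m.items() if not isinstance(v,str)})
o=get_obs(); print({k:np.round(v,3).tolist() for k,v in o.items()})
E
```

```text
pics
{'fx': 487.579, 'fy': 487.579, 'cx': 318.868, 'cy': 203.504, 'cam_to_world': [[-0.011, 0.997, -0.076, 0.423], [-1.0, -0.01, 0.012, 0.019], [0.011, 0.076, 0.997, 1.656], [0.0, 0.0, 0.0, 1.0]]}
{'fx': 414.019, 'fy': 414.019, 'cx': 321.745, 'cy': 192.711, 'cam_to_world': [[0.948, 0.134, -0.288, 0.028], [-0.317, 0.394, -0.862, -1.429], [-0.002, 0.909, 0.417, 0.772], [0.0, 0.0, 0.0, 1.0]]}
{'t': 0.1, 'q': [-1.352, 0.053, 1.614, -0.0, 1.476, -0.119], 'dq': [-0.0, -0.001, -0.003, -0.0, -0.0, -0.001], 'effort': [-0.001, -39.49, -37.137, -0.0, 0.004, 0.0], 'tool_pos': [0.207, -0.589, 0.23], 'tool_rot': [-3.095, -0.528, 0.0], 'contact_force': [-0.29, -0.399, -0.068], 'wrist_torque': [-0.007, -0.0, 0.011], 'grip_force': 0.0, 'opening': 0.086}
```

View pics/top0.png

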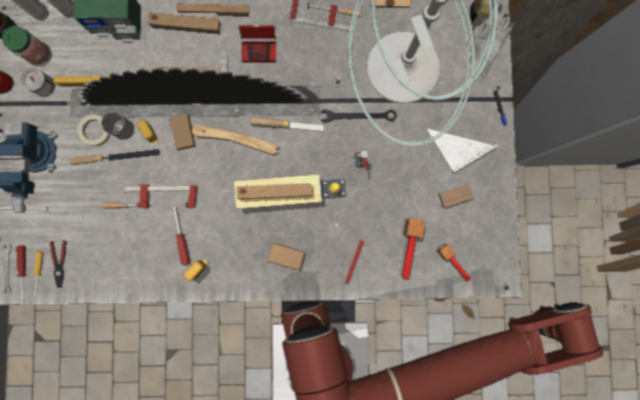

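View pics/side0.png

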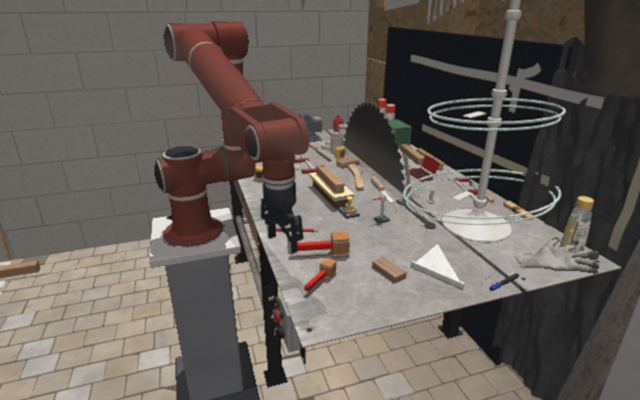

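Top view: rest at (280,191), pin (335,187), gauge (363,158), large mallet with its head at (415,228) and handle end at (407,277). The small decoy mallet is at (446,252) and the pencil at (355,262). The side view shows the same layout, with the gripper above the mallet handle end.

```bash
python3 - <<'E'
from h import *
a=cv2.imread('pics/top0.png')[135:285,225:475]; b=cv2.imread('pics/side0.png')[155:295,260:420]
cv2.imwrite('pics/c1.png',cv2.resize(a,None,fx=3.2,fy=3.2,interpolation=cv2.INTER_CUBIC))
cv2.imwrite('pics/c2.png',cv2.resize(b,None,fx=4,fy=4,interpolation=cv2.INTER_CUBIC))
im=cv2.imread('pics/top0.png'); hsv=cv2.cvtColor(im,cv2.COLOR_BGR2HSV)
def blobs(lo,hi,roi,z,mn=8,name='top'):
    m=cv2.inRange(hsv,lo,hi); k=np.zeros_like(m); x0,y0,x1,y1=roi; k[y0:y1,x0:x1]=m[y0:y1,x0:x1]
    for c in cv2.findContours(k,cv2.RETR_EXTERNAL,cv2.CHAIN_APPROX_NONE)[0]:
        if cv2.contourArea(c)<mn: continue
        r=cv2.minAreaRect(c); P=np.array([onz(name,p,z)[:2] for p in cv2.boxPoints(r)])
        e=P[1]-P[0],P[2]-P[1]; 
        print(np.round(r[0],1),'ctr',np.round(P.mean(0),4),'sides',[np.round(np.linalg.norm(v),4) for v in e],'ang',[np.round(np.degrees(np.arctan2(v[1],v[0])),1) for v in e])
print('rest pale');blobs((18,40,150),(35,160,255),(225,165,330,220),.06,100)
print('yellow pin');blobs((20,150,120),(35,255,255),(322,170,352,205),.073,5)
print('red');blobs((0,180,90),(4,255,255),(340,140,480,285),.036,5); blobs((174,180,90),(180,255,255),(340,140,480,285),.036,5)
print('orange');blobs((5,120,80),(14,255,255),(395,210,460,270),.072,20)
E
```

```text
rest pale
[276.8 190.8] ctr [0.5875 0.1373] sides [np.float64(0.2829), np.float64(0.0948)] ang [np.float64(-85.8), np.float64(-176.0)]
yellow pin
[335.  186.5] ctr [ 0.5983 -0.0534] sides [np.float64(0.0209), np.float64(0.0254)] ang [np.float64(-45.5), np.float64(-135.9)]
red
[459.2 268.3] ctr [ 0.3261 -0.4626] sides [np.float64(0.0099), np.float64(0.0862)] ang [np.float64(-52.1), np.float64(-141.8)]
[408.7 256.9] ctr [ 0.3659 -0.296 ] sides [np.float64(0.1352), np.float64(0.018)] ang [np.float64(-11.2), np.float64(-100.4)]
orange
[447. 252.] ctr [ 0.3812 -0.4138] sides [np.float64(0.037), np.float64(0.0409)] ang [np.float64(-46.4), np.float64(-136.0)]
[414.7 228. ] ctr [ 0.46  -0.311] sides [np.float64(0.0573), np.float64(0.0573)] ang [np.float64(-10.9), np.float64(-100.1)]
```

View pics/c1.png

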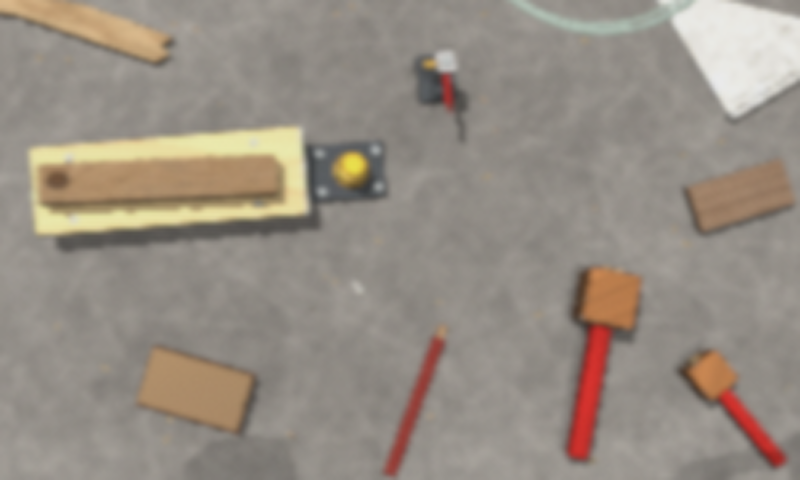

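View pics/c2.png

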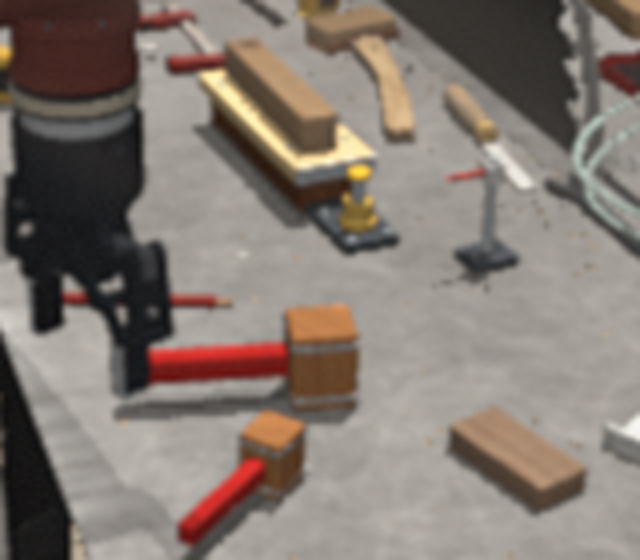

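```bash
cat >> h.py <<'E'
from scipy.spatial.transform import Rotation as Ro
def yaw(): 
    x=Ro.from_rotvec(get_obs()['tool_rot']).as_matrix()[:,0]; return np.degrees(np.arctan2(x[1],x[0]))
def go(P,yw):
    "tool turn about z (rad), then shift in tool axes (mm) after that turn"
    o=get_obs(); d=(np.array(P)-o['tool_pos'])*1000; y=yaw(); a=np.radians(yw)
    c,s=np.cos(a),np.sin(a)
    print('turn z',round(-np.radians(yw-y),3),'shift',np.round([c*d[0]+s*d[1], s*d[0]-c*d[1], -d[2]],1),'yaw',round(y,2),'pos',np.round(o['tool_pos'],4))
E
python3 - <<'E'
from h import *
print('gauge tip',tri((365.6,168.8),(372,200)),'post top',tri((225+446/3.2,135+60/3.2),(260+489/4,155+165/4)))
# edges: pin, board top corners etc.
print('pin tri',tri((335,186.5),(260+360/4,155+172/4)))
print('mallet top corners'); 
for p in [(590,267),(640,272),(635,328),(577,318)]: print(np.round(onz('top',(225+p[0]/3.2,135+p[1]/3.2),.072),4))
print('board top corners'); 
for p in [(40,168),(281,155),(283,193),(42,204)]: print(np.round(onz('top',(225+p[0]/3.2,135+p[1]/3.2),.10),4))
print('deck corners'); 
for p in [(30,150),(301,127),(307,213),(36,234)]: print(np.round(onz('top',(225+p[0]/3.2,135+p[1]/3.2),.06),4))
go((.3795,-.2955,.10),-10.5)
E
```

```text
gauge tip (array([ 0.65286489, -0.15224758,  0.09522089]), np.float64(0.001045319559016679)) post top (array([ 0.69918705, -0.1477793 ,  0.10217197]), np.float64(0.002392891387636778))
pin tri (array([ 0.6015077 , -0.05451841,  0.06733225]), np.float64(0.005377567290702226))
mallet top corners
[ 0.4914 -0.2943  0.072 ]
[ 0.4857 -0.3452  0.072 ]
[ 0.4289 -0.3385  0.072 ]
[ 0.4397 -0.2798  0.072 ]
board top corners
[0.5953 0.2603 0.1   ]
[0.6059 0.019  0.1   ]
[0.5676 0.0174 0.1   ]
[0.5591 0.2583 0.1   ]
deck corners
[0.6184 0.2768 0.06  ]
[ 0.6395 -0.0019  0.06  ]
[ 0.5505 -0.0071  0.06  ]
[0.5319 0.2705 0.06  ]
turn z 0.521 shift [ 116.1 -320.2  130.2] yaw 19.35 pos [ 0.207  -0.5891  0.2302]
```

```bash
python3 -m pendant '[[[0,0,0],[0,0,0.104],1],[[0,0,0],[0,0,0.104],1],[[0,0,0],[0,0,0.104],1],[[0,0,0],[0,0,0.104],1],[[0,0,0],[0,0,0.104],1],[[0,0,0],[0,0,0],1]]' 40
python3 -m pendant '[[[11,-31,8],[0,0,0],1],[[11,-31,8],[0,0,0],1],[[11,-31,8],[0,0,0],1],[[11,-31,8],[0,0,0],1],[[11,-31,8],[0,0,0],1],[[11,-31,8],[0,0,0],1],[[11,-31,8],[0,0,0],1],[[11,-31,8],[0,0,0],1],[[11,-31,8],[0,0,0],1],[[11,-31,8],[0,0,0],1],[[0,0,0],[0,0,0],1],[[0,0,0],[0,0,0],1]]'
python3 - <<'E'
from h import *
go((.3795,-.2955,.10),-10.5); go((.3795,-.2955,.017),-10.5)
grab('top','top1');im=grab('side'); cv2.imwrite('pics/s1.png',cv2.resize(im[180:300,260:420,::-1],None,fx=4,fy=4,interpolation=cv2.INTER_CUBIC))
E
```

```text
t: 0.6
tool_pos: [0.2071, -0.5893, 0.2306]
tool_rot: [-3.127, 0.288, 0.001]
contact_force: [1.1, -0.2, -0.7]
opening: 0.0853
grip_force: 0.0
t: 1.6
tool_pos: [0.3716, -0.3032, 0.1504]
tool_rot: [-3.129, 0.277, 0.002]
contact_force: [0.4, -0.5, 1.0]
opening: 0.0852
grip_force: 0.0
turn z 0.006 shift [ 6.3 -9.  50.4] yaw -10.13 pos [ 0.3716 -0.3032  0.1504]
turn z 0.006 shift [  6.3  -9.  133.4] yaw -10.13 pos [ 0.3716 -0.3032  0.1504]
```

View pics/s1.png

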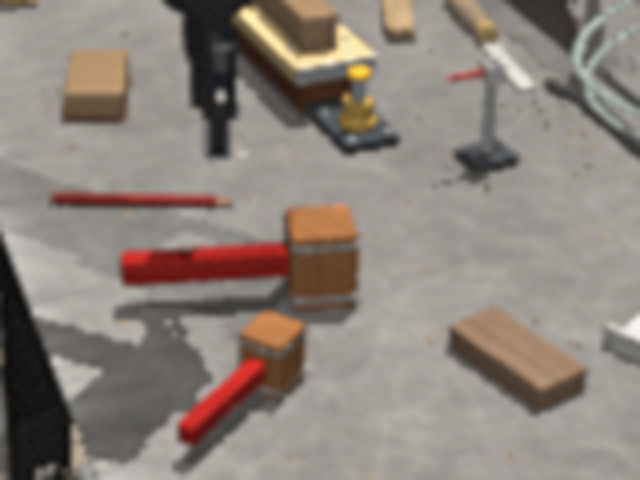

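Side crop: mallet undisturbed, handle clear, and one finger visible above at full pixel (314,219). I'll check its projection while descending.

```bash
python3 -c "
from h import *
print(proj('side',get_obs()['tool_pos']), proj('side',(.3765,-.295,.036)))"
python3 -m pendant '[[[3,-4.5,25],[0,0,0.006],1],[[3,-4.5,25],[0,0,0],1],[[0,0,20],[0,0,0],1],[[0,0,20],[0,0,0],1],[[0,0,20],[0,0,0],1],[[0,0,15],[0,0,0],1],[[0,0,8],[0,0,0],1],[[0,0,0],[0,0,0],1]]'
python3 -c "
from h import *
go((.3795,-.2955,.017),-10.5)"
python3 -m pendant '[[[0,0,0],[0,0,0],0],[[0,0,0],[0,0,0],0],[[0,0,0],[0,0,0],0],[[0,0,0],[0,0,0],0],[[0,0,0],[0,0,0],0],[[0,0,0],[0,0,0],0],[[0,0,0],[0,0,0],0],[[0,0,0],[0,0,0],0]]' 90
```

```text
[312.60545561 215.94971175] [313.53758809 244.97045275]
t: 2.37
tool_pos: [0.3776, -0.297, 0.0166]
tool_rot: [-3.125, 0.297, 0.004]
contact_force: [-0.6, -0.4, 1.3]
opening: 0.0852
grip_force: 0.0
turn z -0.006 shift [ 1.6 -1.8 -0.4] yaw -10.86 pos [ 0.3776 -0.297   0.0166]
t: 3.03
tool_pos: [0.3795, -0.2975, 0.0192]
tool_rot: [3.127, -0.295, 0.001]
contact_force: [-2.6, 0.8, 6.2]
opening: 0.0205
grip_force: 87.5
```

```bash
python3 -m pendant '[[[0,0,-5],[0,0,0],0],[[0,0,-15],[0,0,0],0],[[0,0,-20],[0,0,0],0],[[0,0,-25],[0,0,0],0],[[0,0,-25],[0,0,0],0],[[0,0,-25],[0,0,0],0],[[0,0,-15],[0,0,-0.09],0],[[0,0,0],[0,0,-0.09],0],[[0,0,0],[0,0,-0.09],0],[[0,0,0],[0,0,-0.09],0],[[0,0,0],[0,0,0],0]]'
python3 -c "
from h import *
a=np.radians(10)
go((.600-.082*np.cos(a),-.0535-.082*np.sin(a),.15),10)
im=grab('side'); cv2.imwrite('pics/s2.png',cv2.resize(im[120:280,240:420,::-1],None,fx=3.5,fy=3.5,interpolation=cv2.INTER_CUBIC))"
```

```text
t: 3.95
tool_pos: [0.3782, -0.296, 0.147]
tool_rot: [-3.127, -0.272, 0.003]
contact_force: [-0.5, -0.4, -3.7]
opening: 0.0207
grip_force: 88.0
turn z -0.001 shift [ 178.6 -200.3   -3. ] yaw 9.94 pos [ 0.3782 -0.296   0.147 ]
```

View pics/s2.png

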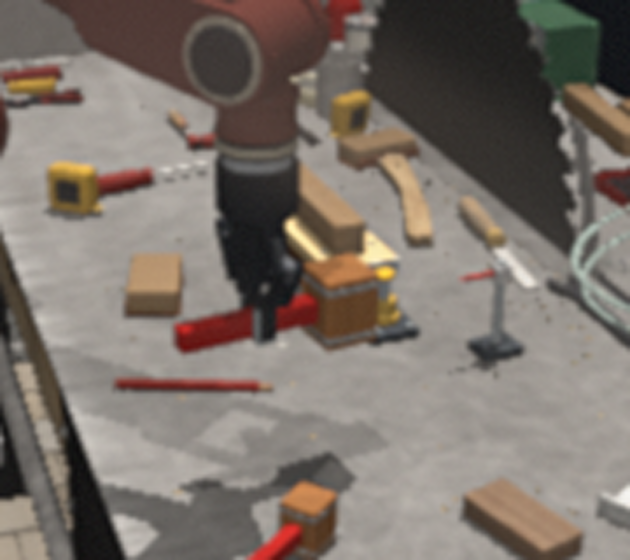

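Mallet is held level by the handle, with the head at crop (345,300). Moving above the pin.

```bash
python3 -m pendant '[[[20,-22,0],[0,0,0],0],[[25,-28,0],[0,0,0],0],[[25,-28,0],[0,0,0],0],[[25,-28,0],[0,0,0],0],[[25,-28,0],[0,0,0],0],[[25,-28,0],[0,0,0],0],[[20,-23,0],[0,0,0],0],[[13.5,-15,0],[0,0,0],0],[[0,0,0],[0,0,0],0],[[0,0,0],[0,0,0],0]]'
python3 -c "
from h import *
a=np.radians(10)
go((.600-.082*np.cos(a),-.0535-.082*np.sin(a),.15),10)
im=grab('side'); im2=grab('top')
A=cv2.resize(im[150:240,290:410,::-1],None,fx=5,fy=5,interpolation=cv2.INTER_CUBIC)[:,:400]
B=cv2.resize(im2[140:230,300:380,::-1],None,fx=5,fy=5,interpolation=cv2.INTER_CUBIC)
cv2.imwrite('pics/s3.png',np.hstack([A,B]))"
```

```text
t: 4.83
tool_pos: [0.5203, -0.0684, 0.1474]
tool_rot: [-3.129, -0.271, 0.003]
contact_force: [-0.5, -0.6, -3.4]
opening: 0.0206
grip_force: 88.5
turn z -0.002 shift [-0.9 -0.8 -2.6] yaw 9.88 pos [ 0.5203 -0.0684  0.1474]
```

View pics/s3.png

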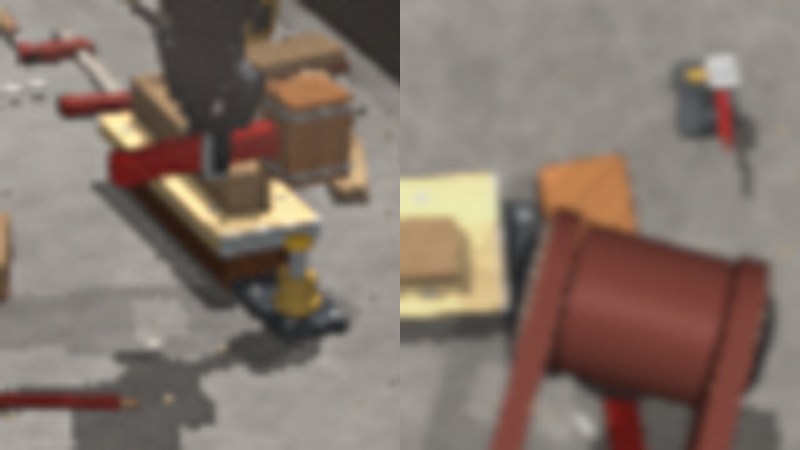

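The head hangs above the pin, on line with it (left pane: head bottom about (315,182), pin at (300,240)). I'll check that numerically.

```bash
python3 -c "
from h import *
print(proj('side',(.6,-.0535,.128)),proj('side',(.6,-.0535,.2)))
C=[onz('top',p,.2) for p in [(328,173),(344,171),(347.4,185)]]; print(np.round(C,4))
f=(C[0]+C[1])/2; a=np.radians(10); print('centre',f[:2]-.028*np.array([np.cos(a),np.sin(a)]))
print(tri((336,172),(352,167.6)))
"
```

```text
[349.2663091  183.99700177] [349.74565164 166.77911655]
[[ 0.6253 -0.027   0.2   ]
 [ 0.6309 -0.0753  0.2   ]
 [ 0.5884 -0.0849  0.2   ]]
centre [ 0.60055459 -0.05603004]
(array([ 0.62082791, -0.0485438 ,  0.19343738]), np.float64(0.017273604606177953))
```

```bash
python3 -m pendant '[[[0,0,15],[0,0,0],0],[[0,0,20],[0,0,0],0],[[0,0,12],[0,0,0],0],[[0,0,5],[0,0,0],0],[[0,0,5],[0,0,0],0],[[0,0,5],[0,0,0],0],[[0,0,4],[0,0,0],0],[[0,0,4],[0,0,0],0],[[0,0,3],[0,0,0],0],[[0,0,0],[0,0,0],0]]'
python3 -m pendant '[[[0,0,2],[0,0,0],0],[[0,0,1],[0,0,0],0],[[0,0,0],[0,0,0],0]]'
```

```text
t: 5.77
tool_pos: [0.5215, -0.0698, 0.0755]
tool_rot: [3.129, 0.269, 0.003]
contact_force: [0.4, -1.8, -0.7]
opening: 0.0204
grip_force: 89.0
t: 6.02
tool_pos: [0.5215, -0.0697, 0.0727]
tool_rot: [3.129, 0.269, 0.003]
contact_force: [0.8, -1.3, -0.2]
opening: 0.0209
grip_force: 89.2
```

```bash
python3 -m pendant '[[[0,0,1.5],[0,0,0],0],[[0,0,1],[0,0,0],0],[[0,0,0],[0,0,0],0]]' | egrep 'pos|rot|contact'
python3 -m pendant '[[[0,0,1.5],[0,0,0],0],[[0,0,1],[0,0,0],0],[[0,0,0],[0,0,0],0]]' | egrep 'pos|rot|contact'
python3 -c "
from h import *
im=grab('side')
cv2.imwrite('pics/s4.png',cv2.resize(im[160:250,290:410,::-1],None,fx=6,fy=6,interpolation=cv2.INTER_CUBIC))"
```

```text
tool_pos: [0.5214, -0.0696, 0.0701]
tool_rot: [3.129, 0.269, 0.003]
contact_force: [1.5, -3.1, 1.3]
tool_pos: [0.5213, -0.0699, 0.0693]
tool_rot: [3.129, 0.27, 0.001]
contact_force: [-6.5, -1.8, 12.3]
```

View pics/s4.png

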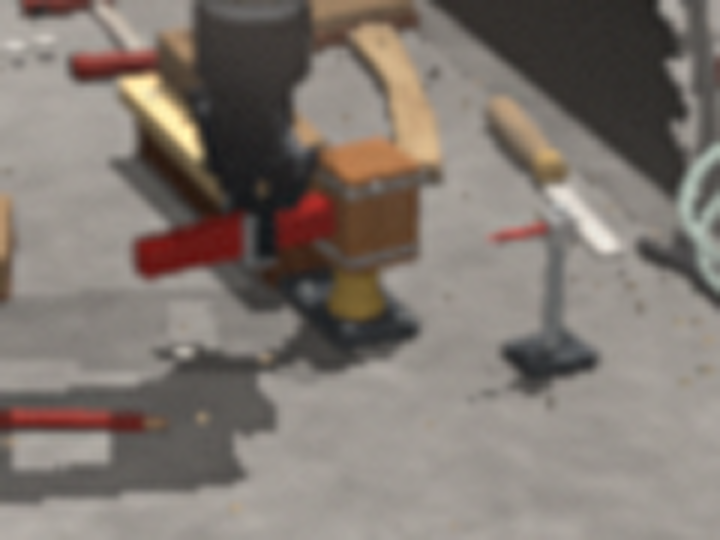

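The head rests on the brass bush with the pin gone down (crop (370,265)). The force jump at TCP z 69 mm marks the hard stop. One more push, then lift and put the mallet back where it came from.

```bash
python3 -m pendant '[[[0,0,1.5],[0,0,0],0],[[0,0,0.5],[0,0,0],0],[[0,0,0],[0,0,0],0]]' | egrep 'pos|rot|contact'
python3 -m pendant '[[[0,0,-5],[0,0,0],0],[[0,0,-10],[0,0,0],0],[[0,0,-20],[0,0,0],0],[[0,0,-20],[0,0,0],0],[[0,0,-20],[0,0,0],0],[[0,0,-10],[0,0,0],0],[[0,0,0],[0,0,0],0]]'| egrep 'pos|rot|contact'
python3 -c "
from h import *
go((.3795,-.2965,.15),10)"
```

```text
tool_pos: [0.5214, -0.0701, 0.0681]
tool_rot: [3.129, 0.27, 0.001]
contact_force: [-9.4, -2.2, 16.4]
tool_pos: [0.5218, -0.0694, 0.1526]
tool_rot: [3.129, 0.27, 0.005]
contact_force: [1.4, 0.2, -2.6]
turn z -0.002 shift [-179.5  199.     2.6] yaw 9.87 pos [ 0.5218 -0.0694  0.1526]
```

```bash
python3 -m pendant '[[[-20,22,0],[0,0,0],0],[[-25,28,0],[0,0,0],0],[[-25,28,0],[0,0,0],0],[[-25,28,0],[0,0,0],0],[[-25,28,0],[0,0,0],0],[[-25,28,0],[0,0,0],0],[[-20,22,0],[0,0,0],0],[[-14.5,15,0],[0,0,0],0],[[0,0,0],[0,0,0],0],[[0,0,0],[0,0,0],0]]'| egrep 'pos|rot|contact'
python3 -m pendant '[[[0,0,20],[0,0,0],0],[[0,0,30],[0,0,0],0],[[0,0,30],[0,0,0],0],[[0,0,25],[0,0,0],0],[[0,0,12],[0,0,0],0],[[0,0,8],[0,0,0],0],[[0,0,3],[0,0,0],0],[[0,0,0],[0,0,0],0]]'| egrep 'pos|rot|contact'
python3 -c "
from h import *
im=grab('side')
A=im[200:270,280:380,::-1]; B=im[180:225,330:380,::-1]; 
A=cv2.resize(A,(500,350),interpolation=cv2.INTER_CUBIC);B=cv2.resize(B,(300,350),interpolation=cv2.INTER_CUBIC)
cv2.imwrite('pics/s5.png',np.hstack([A,B]))"
```

```text
tool_pos: [0.3766, -0.2959, 0.1484]
tool_rot: [-3.127, -0.266, 0.003]
contact_force: [0.7, -0.0, -2.7]
tool_pos: [0.3783, -0.296, 0.0224]
tool_rot: [-3.13, -0.271, -0.0]
contact_force: [-0.5, 0.7, -3.0]
```

View pics/s5.png

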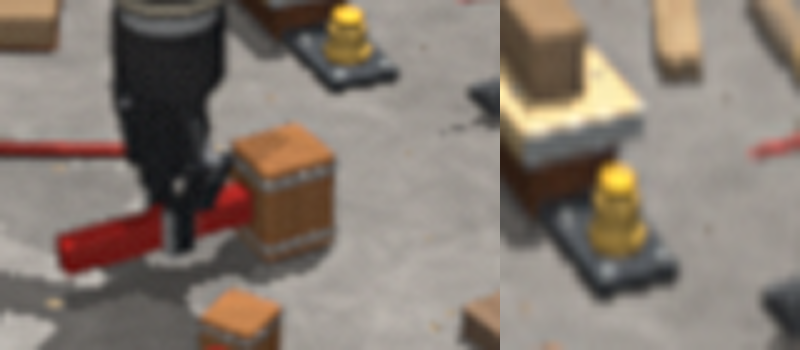

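Pin head is now down near the bush (right pane (617,180)), and the mallet is just above the bench. I'll check the pin height numerically and lower to contact.

```bash
python3 -c "
from h import *
for z in (.051,.055,.060): print(z,proj('side',(.600,-.0545,z)))"
python3 -m pendant '[[[0,0,2],[0,0,0],0],[[0,0,1],[0,0,0],0],[[0,0,0],[0,0,0],0]]'| egrep 'pos|rot|contact'
python3 -m pendant '[[[0,0,1],[0,0,0],0],[[0,0,0.5],[0,0,0],0],[[0,0,0],[0,0,0],0]]'| egrep 'pos|rot|contact'
```

```text
0.051 [348.8667191  201.82192049]
0.055 [348.89198335 200.91794351]
0.06 [348.92363558 199.78539887]
tool_pos: [0.3783, -0.2967, 0.0202]
tool_rot: [3.129, 0.269, 0.002]
contact_force: [-0.1, -0.2, -2.9]
tool_pos: [0.3782, -0.2966, 0.0186]
tool_rot: [3.129, 0.269, 0.001]
contact_force: [-1.8, 0.4, 1.8]
```

```bash
python3 -m pendant '[[[0,0,0.8],[0,0,0],0],[[0,0,0],[0,0,0],0.4],[[0,0,0],[0,0,0],1],[[0,0,0],[0,0,0],1],[[0,0,0],[0,0,0],1],[[0,0,0],[0,0,0],1],[[0,0,0],[0,0,0],1],[[0,0,0],[0,0,0],1]]'
python3 -m pendant '[[[0,0,-10],[0,0,0],1],[[0,0,-25],[0,0,0],1],[[0,0,-25],[0,0,0],1],[[0,0,-35],[0,0,0],1],[[0,0,-35],[0,0,0],1],[[0,0,-35],[0,0,0],1],[[0,0,-20],[0,0,0],1],[[0,0,0],[0,0,0],1]]' 
python3 -c "
from h import *
print(get_obs()['q'])
im=grab('top'); g=cv2.resize(im[135:235,225:385,::-1],None,fx=5,fy=5,interpolation=cv2.INTER_CUBIC)
s=cv2.resize(grab('side')[190:290,270:390,::-1],None,fx=3,fy=3)
g[:, :][-0:]=g[-0:]
cv2.imwrite('pics/t6.png',np.vstack([g[:, :800], ])); cv2.imwrite('pics/s6.png',s)
go((.5787,.224,.20),92.2)"
```

```text
t: 10.12
tool_pos: [0.3779, -0.2961, 0.0169]
tool_rot: [-3.13, -0.269, -0.0]
contact_force: [-0.2, -0.4, -0.5]
opening: 0.0855
grip_force: 0.0
t: 10.78
tool_pos: [0.3801, -0.2985, 0.2096]
tool_rot: [3.121, 0.269, 0.012]
contact_force: [0.3, 0.2, 0.8]
opening: 0.0851
grip_force: 0.0
[-8.19831988e-01 -2.91965417e-01  1.96478801e+00  3.89706429e-05
  1.45672754e+00  5.79065404e-01]
turn z -1.437 shift [512.5 220.2   3.7] yaw 9.85 pos [ 0.3783 -0.2966  0.2037]
```

View pics/t6.png

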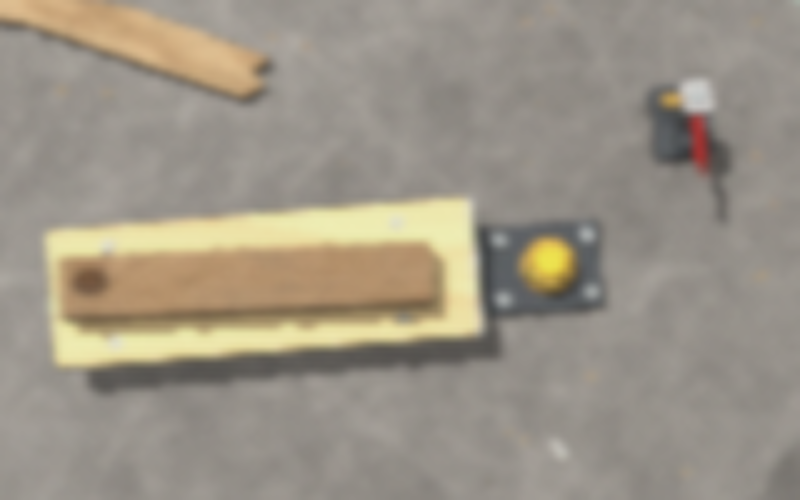

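Pin head at (549,265) within the foot. Deck corners are (46,232),(472,198),(482,333),(57,368), batten top corners (63,258),(430,243),(436,303),(70,320), and the pointer tip about (705,172).

```bash
python3 -c "
from h import *
f=lambda p,z: onz('top',(225+p[0]/5,135+p[1]/5),z)[:2]
D=np.array([f(p,.06) for p in [(46,232),(472,198),(482,333),(57,368)]])
B=np.array([f(p,.10) for p in [(63,258),(432,243),(436,303),(70,320)]])
tip=f((705,172),.098)
for n,C in (('deck',D),('board',B)):
    u=(C[0]+C[3]-C[1]-C[2])/2; v=(C[0]+C[1]-C[2]-C[3])/2
    print(n,C.mean(0).round(4),'len',np.linalg.norm(u).round(4),'wid',np.linalg.norm(v).round(4),'yaw',np.degrees(np.arctan2(u[1],u[0])).round(2)-90)
pin=f((549,265),.051); print('pin',pin,'tip',tip)
c=D.mean(0)
u=(D[0]+D[3]-D[1]-D[2]);u/=np.linalg.norm(u); v=np.array([u[1],-u[0]])
for n,p in (('pin',pin),('tip',tip),('board',B.mean(0)),('lead',(B[1]+B[2])/2)): print(n,'in rest',((p-c)@v).round(4),((p-c)@u).round(4))
# mallet check: red/orange blobs
im=cv2.cvtColor(grab('top'),cv2.COLOR_RGB2HSV)
for lo,hi,z in (((5,120,80),(14,255,255),.072),((0,180,90),(4,255,255),.045)):
    m=cv2.inRange(im,lo,hi);m[:205]=0;m[:,:385]=0;m[:,470:]=0
    for q in cv2.findContours(m,0,1)[0]:
        if cv2.contourArea(q)>15: r=cv2.minAreaRect(q);print(np.round(r[0],1),onz('top',r[0],z).round(3),np.round(r[1],1))
"
```

```text
deck [0.5851 0.1339] len 0.2802 wid 0.0898 yaw 4.079999999999998
board [0.5822 0.1401] len 0.2354 wid 0.0394 yaw 1.9200000000000017
pin [ 0.59577865 -0.05362743] tip [ 0.64999996 -0.15300104]
pin in rest -0.0027 -0.1878
tip in rest 0.0443 -0.2908
board in rest -0.0025 0.0063
lead in rest -0.0069 -0.1113
[404.5 228.5] [ 0.459 -0.278  0.072] [17. 17.]
[407.1 245.7] [ 0.403 -0.29   0.045] [17.1  4.8]
```

```bash
python3 -m pendant '[[[0,0,0],[0,0,-0.119],1],[[0,0,0],[0,0,-0.119],1],[[0,0,0],[0,0,-0.119],1],[[0,0,0],[0,0,-0.119],1],[[0,0,0],[0,0,-0.119],1],[[0,0,0],[0,0,-0.119],1],[[0,0,0],[0,0,-0.119],1],[[0,0,0],[0,0,-0.119],1],[[0,0,0],[0,0,-0.119],1],[[0,0,0],[0,0,-0.119],1],[[0,0,0],[0,0,-0.119],1],[[0,0,0],[0,0,-0.119],1]]' >/dev/null
python3 -m pendant '[[[20,9,0],[0,0,0],1],[[30,12,0],[0,0,0],1],[[30,12,0],[0,0,0],1],[[30,12,0],[0,0,0],1],[[30,12,0],[0,0,0],1],[[30,12,0],[0,0,0],1],[[30,12,0],[0,0,0],1],[[30,12,0],[0,0,0],1],[[30,12,0],[0,0,0],1],[[30,12,0],[0,0,0],1],[[30,12,0],[0,0,0],1],[[30,12,0],[0,0,0],1]]' >/dev/null
python3 -m pendant '[[[30,12,0],[0,0,0],1],[[30,12,0],[0,0,0],1],[[30,12,0],[0,0,0],1],[[30,12,0],[0,0,0],1],[[20,9,0],[0,0,0],1],[[0,0,0],[0,0,0],1],[[0,0,0],[0,0,0],1]]'
python3 -c "
from h import *
go((.5794,.2251,.066),91.9);print(get_obs()['q'])"
```

```text
t: 13.52
tool_pos: [0.5604, 0.1999, 0.1994]
tool_rot: [-2.185, -2.254, 0.006]
contact_force: [0.3, -0.1, 0.0]
opening: 0.0852
grip_force: 0.0
turn z -0.002 shift [ 24.6  19.8 133.4] yaw 91.77 pos [0.5604 0.1999 0.1994]
[ 2.17697007e-01  6.52305781e-03  1.71373690e+00 -3.43905251e-04
  1.42598745e+00  1.86849735e-01]
```

```bash
python3 -m pendant '[[[12.5,10,0],[0,0,0],1],[[12,10,0],[0,0,0],1],[[0,0,20],[0,0,0],1],[[0,0,30],[0,0,0],1],[[0,0,30],[0,0,0],1],[[0,0,25],[0,0,0],1],[[0,0,18],[0,0,0],1],[[0,0,10],[0,0,0],1],[[0,0,0],[0,0,0],1],[[0,0,0],[0,0,0],1]]' 30
python3 -c "
from h import *
go((.5794,.2251,.066),91.9)"
```

```text
t: 14.35
tool_pos: [0.5805, 0.2236, 0.0687]
tool_rot: [-2.19, -2.252, 0.002]
contact_force: [-0.6, -0.3, 0.4]
opening: 0.0853
grip_force: 0.0
turn z -0.005 shift [ 1.5 -1.   2.7] yaw 91.61 pos [0.5805 0.2236 0.0687]
```

```bash
python3 -m pendant '[[[0,0,0],[0,0,0],0.4],[[0,0,0],[0,0,0],0.3],[[0,0,0],[0,0,0],0],[[0,0,0],[0,0,0],0],[[0,0,0],[0,0,0],0],[[0,0,0],[0,0,0],0],[[0,0,0],[0,0,0],0],[[0,0,0],[0,0,0],0]]' 40
python3 -c "
from h import *
print(yaw())
im=grab('top'); np.save('t7.npy',im)
# board profile: sample along rest axis at pixel rows, print hue/value near lead end
for r in (189,191,193): print(r,[tuple(int(k) for k in im[r,c]) for c in range(305,326,2)])
"
```

```text
t: 15.02
tool_pos: [0.5822, 0.2248, 0.0709]
tool_rot: [2.187, 2.252, 0.004]
contact_force: [0.0, -0.7, 5.4]
opening: 0.0393
grip_force: 41.7
91.67826871860409
189 [(181, 148, 112), (184, 151, 114), (185, 151, 115), (170, 143, 106), (187, 168, 122), (235, 226, 167), (239, 231, 175), (222, 216, 177), (106, 105, 99), (81, 84, 87), (94, 98, 101)]
191 [(179, 146, 110), (183, 149, 112), (182, 148, 111), (168, 141, 104), (185, 166, 120), (235, 227, 168), (239, 234, 177), (224, 220, 176), (109, 109, 98), (81, 84, 87), (94, 98, 101)]
193 [(179, 145, 108), (179, 145, 108), (177, 143, 106), (161, 134, 98), (180, 159, 115), (234, 221, 161), (239, 229, 172), (227, 220, 175), (118, 117, 105), (89, 92, 95), (127, 131, 132)]
```

```bash
python3 -m pendant '[[[0,0,0],[0,0,-0.02],0],[[0,0,0],[0,0,-0.02],0],[[-3,0,0],[0,0,0],0],[[-6,0,0],[0,0,0],0],[[-9,0,0],[0,0,0],0],[[-9,0,0],[0,0,0],0],[[-9,0,0],[0,0,0],0],[[-9,0,0],[0,0,0],0],[[-6,0,0],[0,0,0],0],[[0,0,0],[0,0,0],0],[[0,0,0],[0,0,0],0]]'
cat >> h.py <<'E'
def meas():
    "board outline on the top view (z .10), in rest frame; tip"
    im=grab('top'); c=np.array([.5851,.1339]); a=np.radians(4.08); u=np.array([-np.sin(a),np.cos(a)]); v=np.array([u[1],-u[0]])
    hsv=cv2.cvtColor(im,cv2.COLOR_RGB2HSV).astype(int); out=[]
    # scan along -u at several x, reporting saturation-based lead end (brown vs grey/pale)
    for x in (-.010,-.003,.004,.011,.018):
        ys=np.arange(-.02,-.33,-.001); P=[proj('top',(*(c+x*v+y*u),.10)) for y in ys]
        s=cv2.remap(im,np.float32([p[0] for p in P]).reshape(1,-1),np.float32([p[1] for p in P]).reshape(1,-1),cv2.INTER_LINEAR)[0].astype(float)
        out.append((x,ys,s))
    return im,out
E
python3 - <<'E'
from h import *
print(yaw(),get_obs()['tool_pos'])
im,o=meas()
for x,ys,s in o: print(x,[(round(y,3),*s[i].astype(int)) for i,y in enumerate(ys) if -.195<y<-.14][::5])
E
```

```text
t: 15.98
tool_pos: [0.5856, 0.1738, 0.0709]
tool_rot: [2.143, 2.295, 0.004]
contact_force: [0.1, -0.1, 6.2]
opening: 0.0391
grip_force: 41.4
93.93326642786083 [0.58559545 0.173767   0.0708536 ]
-0.01 [(np.float64(-0.14), np.int64(176), np.int64(142), np.int64(106)), (np.float64(-0.145), np.int64(176), np.int64(142), np.int64(106)), (np.float64(-0.15), np.int64(176), np.int64(142), np.int64(105)), (np.float64(-0.155), np.int64(168), np.int64(135), np.int64(102)), (np.float64(-0.16), np.int64(129), np.int64(106), np.int64(84)), (np.float64(-0.165), np.int64(98), np.int64(85), np.int64(62)), (np.float64(-0.17), np.int64(138), np.int64(120), np.int64(62)), (np.float64(-0.175), np.int64(202), np.int64(175), np.int64(78)), (np.float64(-0.18), np.int64(226), np.int64(201), np.int64(77)), (np.float64(-0.185), np.int64(228), np.int64(209), np.int64(74)), (np.float64(-0.19), np.int64(216), np.int64(191), np.int64(69))]
-0.003 [(np.float64(-0.14), np.int64(178), np.int64(145), np.int64(109)), (np.float64(-0.145), np.int64(182), np.int64(148), np.int64(111)), (np.float64(-0.15), np.int64(183), n
[... 2056 characters left out ...]
83), np.int64(150), np.int64(112)), (np.float64(-0.145), np.int64(181), np.int64(147), np.int64(110)), (np.float64(-0.15), np.int64(180), np.int64(146), np.int64(110)), (np.float64(-0.155), np.int64(173), np.int64(142), np.int64(109)), (np.float64(-0.16), np.int64(140), np.int64(124), np.int64(107)), (np.float64(-0.165), np.int64(111), np.int64(110), np.int64(109)), (np.float64(-0.17), np.int64(107), np.int64(108), np.int64(109)), (np.float64(-0.175), np.int64(106), np.int64(106), np.int64(108)), (np.float64(-0.18), np.int64(105), np.int64(105), np.int64(105)), (np.float64(-0.185), np.int64(103), np.int64(104), np.int64(103)), (np.float64(-0.19), np.int64(100), np.int64(101), np.int64(102))]
```

```bash
python3 -m pendant '[[[-4,0,0],[0,0,0],0],[[-9,0,0],[0,0,0],0],[[-12,0,0],[0,0,0],0],[[-14,0,0],[0,0,0],0],[[-14,0,0],[0,0,0],0],[[-14,0,0],[0,0,0],0],[[-14,0,0],[0,0,0],0],[[-14,0,0],[0,0,0],0],[[-12,0,0],[0,0,0],0],[[-8,0,0],[0,0,0],0],[[0,0,0],[0,0,0],0],[[0,0,0],[0,0,0],0]]'
cat > m.py <<'E'
from h import *
print(yaw(),get_obs()['tool_pos'])
im,o=meas()
c=np.array([.5851,.1339]); a=np.radians(4.08); u=np.array([-np.sin(a),np.cos(a)]); v=np.array([u[1],-u[0]])
for x,ys,s in o:
    w=s[:,0]-s[:,2]; i0=abs(ys+.2).argmin(); ref=np.median(w[i0-20:i0+20]); bg=np.median(w[-15:]); th=(ref+bg)/2
    print(x,'lead',[round(ys[i],3) for i in range(i0,len(ys)) if w[i]<th][:1], ref,bg)
# side edges of the board at two y
for y in (-.18,-.23,-.26):
    xs=np.arange(-.04,.04,.001); P=[proj('top',(*(c+x*v+y*u),.10)) for x in xs]
    s=cv2.remap(im,np.float32([p[0] for p in P]).reshape(1,-1),np.float32([p[1] for p in P]).reshape(1,-1),cv2.INTER_LINEAR)[0].astype(float)
    b=[round(x,3) for x,q in zip(xs,s) if q[0]-q[2]>38]; print(y,'x from',b[:1],'to',b[-1:])
hsv=cv2.cvtColor(im,cv2.COLOR_RGB2HSV); m=((hsv[...,0]<6)|(hsv[...,0]>174))&(hsv[...,1]>130)&(hsv[...,2]>60)
K=np.zeros_like(m);K[152:178,352:378]=1; r,q=np.nonzero(m&K)
R=np.array([onz('top',p,.098)[:2]-c for p in zip(q,r)]); R=np.c_[R@v,R@u]; print('red n',len(R),'x',R[:,0].min(),R[:,0].max(),'y mean',R[:,1].mean(),'fit',np.polyfit(R[:,0],R[:,1],1))
E
python3 m.py
```

```text
t: 17.03
tool_pos: [0.5937, 0.0582, 0.0709]
tool_rot: [2.142, 2.294, 0.002]
contact_force: [-0.1, -1.3, 6.6]
opening: 0.0392
grip_force: 41.3
93.91685106666891 [0.59365064 0.05821462 0.07085469]
-0.01 lead [np.float64(-0.277)] 68.0 11.0
-0.003 lead [np.float64(-0.277)] 68.0 11.0
0.004 lead [np.float64(-0.276)] 71.0 11.0
0.011 lead [np.float64(-0.276)] 72.0 11.0
0.018 lead [np.float64(-0.276)] 66.0 12.0
-0.18 x from [np.float64(-0.02)] to [np.float64(0.022)]
-0.23 x from [np.float64(-0.018)] to [np.float64(0.023)]
-0.26 x from [np.float64(-0.017)] to [np.float64(0.023)]
red n 19 x 0.0523599694041717 0.07884444430048322 y mean -0.28720529639963693 fit [ 0.05017309 -0.2905702 ]
```

```bash
cat > tip.py <<'E'
from h import *
c=np.array([.5851,.1339]); a=np.radians(4.08); u=np.array([-np.sin(a),np.cos(a)]); v=np.array([u[1],-u[0]])
for n in('top','side'):
    im=grab(n)
    for x in (.040,.045,.050,.055,.060,.065,.070,.075):
        ys=np.arange(-.265,-.315,-.001); P=[proj(n,(*(c+x*v+y*u),.098)) for y in ys]
        s=cv2.remap(im,np.float32([p[0] for p in P]).reshape(1,-1),np.float32([p[1] for p in P]).reshape(1,-1),cv2.INTER_LINEAR)[0].astype(float)
        w=s[:,0]-(s[:,1]+s[:,2])/2; w=np.clip(w-np.median(w)-10,0,None); print(n,x,'peak',w.max().round(),'y',(w@ys/max(w.sum(),1e-6)).round(4))
im=grab('side')
E
python3 tip.py
```

```text
top 0.04 peak 0.0 y 0.0
top 0.045 peak 15.0 y -0.2882
top 0.05 peak 46.0 y -0.2878
top 0.055 peak 74.0 y -0.2874
top 0.06 peak 84.0 y -0.2873
top 0.065 peak 82.0 y -0.2877
top 0.07 peak 82.0 y -0.2877
top 0.075 peak 84.0 y -0.2872
side 0.04 peak 0.0 y -0.295
side 0.045 peak 16.0 y -0.2904
side 0.05 peak 29.0 y -0.2893
side 0.055 peak 38.0 y -0.289
side 0.06 peak 36.0 y -0.2884
side 0.065 peak 41.0 y -0.2882
side 0.07 peak 46.0 y -0.2881
side 0.075 peak 42.0 y -0.2885
```

```bash
cat > sd.py <<'E'
from h import *
c=np.array([.5851,.1339]); a=np.radians(4.08); u=np.array([-np.sin(a),np.cos(a)]); v=np.array([u[1],-u[0]])
im=grab('side')
for x in (-.008,0.003,.012):
    for nm,pts in (('y@z.10',[(y,(*(c+x*v+y*u),.10)) for y in np.arange(-.262,-.292,-.002)]),('z@y-.2764',[(z,(*(c+x*v-.2764*u),z)) for z in np.arange(.110,.045,-.005)])):
        P=[proj('side',p) for _,p in pts]
        s=cv2.remap(im,np.float32([p[0] for p in P]).reshape(1,-1),np.float32([p[1] for p in P]).reshape(1,-1),cv2.INTER_LINEAR)[0]
        print(x,nm,[(round(float(t),3),*map(int,q)) for (t,_),q in zip(pts,s)])
E
python3 sd.py
```

```text
-0.008 y@z.10 [(-0.262, 187, 150, 113), (-0.264, 186, 149, 113), (-0.266, 187, 149, 113), (-0.268, 187, 150, 113), (-0.27, 183, 146, 111), (-0.272, 177, 142, 108), (-0.274, 171, 138, 105), (-0.276, 165, 133, 101), (-0.278, 157, 127, 97), (-0.28, 146, 118, 90), (-0.282, 135, 109, 84), (-0.284, 124, 101, 77), (-0.286, 114, 92, 71), (-0.288, 107, 87, 67), (-0.29, 105, 85, 65)]
-0.008 z@y-.2764 [(0.11, 190, 155, 117), (0.105, 190, 154, 118), (0.1, 163, 132, 101), (0.095, 117, 95, 71), (0.09, 100, 81, 61), (0.085, 99, 80, 61), (0.08, 99, 80, 60), (0.075, 97, 79, 61), (0.07, 94, 76, 58), (0.065, 96, 80, 63), (0.06, 112, 102, 92), (0.055, 119, 117, 113), (0.05, 117, 119, 118)]
0.003 y@z.10 [(-0.262, 191, 155, 117), (-0.264, 192, 156, 118), (-0.266, 191, 155, 117), (-0.268, 190, 154, 116), (-0.27, 188, 153, 116), (-0.272, 187, 152, 115), (-0.274, 180, 146, 111), (-0.276, 169, 138, 104), (-0.278, 158, 129, 97), (-0.28, 148, 120, 91), (-0.282, 136, 111, 84), (-0.284, 126, 103, 78), (-0.286, 118, 97, 74), (-0.288, 110, 90, 69), (-0.29, 102, 84, 65)]
0.003 z@y-.2764 [(0.11, 188, 152, 114), (0.10
[... 229 characters left out ...]
5), (0.05, 152, 147, 141)]
0.012 y@z.10 [(-0.262, 188, 153, 115), (-0.264, 188, 153, 115), (-0.266, 188, 152, 114), (-0.268, 187, 151, 113), (-0.27, 183, 148, 111), (-0.272, 177, 143, 108), (-0.274, 172, 139, 104), (-0.276, 164, 133, 99), (-0.278, 153, 124, 92), (-0.28, 141, 114, 85), (-0.282, 130, 106, 79), (-0.284, 118, 96, 72), (-0.286, 108, 89, 68), (-0.288, 107, 89, 71), (-0.29, 107, 91, 75)]
0.012 z@y-.2764 [(0.11, 178, 155, 133), (0.105, 185, 151, 117), (0.1, 163, 132, 98), (0.095, 115, 94, 71), (0.09, 94, 78, 61), (0.085, 91, 75, 59), (0.08, 91, 75, 59), (0.075, 90, 74, 56), (0.07, 89, 71, 55), (0.065, 93, 77, 62), (0.06, 122, 112, 103), (0.055, 152, 146, 141), (0.05, 155, 149, 144)]
```

```bash
python3 -m pendant '[[[-3,0,0],[0,0,0],0],[[-4,0,0],[0,0,0],0],[[-3.7,0,0],[0,0,0],0],[[0,0,0],[0,0,0],0],[[0,0,0],[0,0,0],0],[[0,0,0],[0,0,0],0]]'
sed -i 's/-.2764/-.287/g' sd.py; python3 m.py; python3 sd.py | grep 'z@'
```

```text
t: 17.78
tool_pos: [0.5943, 0.0491, 0.0709]
tool_rot: [2.143, 2.296, 0.005]
contact_force: [-0.9, 2.6, 6.1]
opening: 0.0394
grip_force: 41.5
93.95147292904254 [0.59429357 0.049075   0.0708569 ]
-0.01 lead [np.float64(-0.286)] 67.0 11.0
-0.003 lead [np.float64(-0.286)] 67.0 11.0
0.004 lead [np.float64(-0.285)] 70.0 11.0
0.011 lead [np.float64(-0.285)] 70.0 11.0
0.018 lead [np.float64(-0.285)] 65.0 12.0
-0.18 x from [np.float64(-0.02)] to [np.float64(0.021)]
-0.23 x from [np.float64(-0.018)] to [np.float64(0.023)]
-0.26 x from [np.float64(-0.017)] to [np.float64(0.023)]
red n 19 x 0.0523599694041717 0.07884444430048322 y mean -0.28720529639963693 fit [ 0.05017309 -0.2905702 ]
-0.008 z@y-.287 [(0.11, 190, 155, 117), (0.105, 189, 154, 116), (0.1, 158, 127, 97), (0.095, 113, 92, 69), (0.09, 100, 82, 62), (0.085, 98, 80, 60), (0.08, 99, 80, 60), (0.075, 96, 78, 59), (0.07, 94, 76, 59), (0.065, 100, 85, 69), (0.06, 123, 114, 105), (0.055, 130, 127, 124), (0.05, 100, 102, 101)]
0.003 z@y-.287 [(0.11, 188, 152, 115), (0.105, 188, 152, 115), (0.1, 159, 129, 99), (0.095, 111, 91, 69), (0.09, 97, 79, 61), (0.085, 97, 80, 61), (0.08, 96, 79, 62), (0.075, 94, 77, 60), (0.07, 92, 74, 57), (0.065, 95, 80, 65), (0.06, 125, 116, 108), (0.055, 147, 141, 135), (0.05, 151, 146, 141)]
0.012 z@y-.287 [(0.11, 176, 152, 129), (0.105, 183, 149, 114), (0.1, 155, 125, 94), (0.095, 110, 90, 69), (0.09, 93, 77, 60), (0.085, 91, 75, 59), (0.08, 92, 75, 61), (0.075, 91, 75, 58), (0.07, 88, 72, 55), (0.065, 97, 83, 68), (0.06, 131, 122, 114), (0.055, 154, 148, 143), (0.05, 154, 149, 143)]
```

```bash
python3 -m pendant '[[[-1.4,0,0],[0,0,0],0],[[0,0,0],[0,0,0],0],[[0,0,0],[0,0,0],0],[[0,0,0],[0,0,0],0],[[0,0,0],[0,0,0],0]]'
python3 m.py | grep lead
```

```text
t: 18.3
tool_pos: [0.5944, 0.0482, 0.0709]
tool_rot: [2.143, 2.297, 0.006]
contact_force: [-0.9, 5.1, 5.4]
opening: 0.0392
grip_force: 41.5
-0.01 lead [np.float64(-0.287)] 67.0 11.0
-0.003 lead [np.float64(-0.287)] 68.0 11.0
0.004 lead [np.float64(-0.286)] 70.0 11.0
0.011 lead [np.float64(-0.286)] 70.0 12.0
0.018 lead [np.float64(-0.286)] 64.0 12.0
```

```bash
python3 -c "
from h import *
print(ctrl.finish_job())"
```

```text
the job is handed in; nothing more can be done
None
```

I handed the job in at about 18 s with the pin driven to its stop, the mallet back on the bench, and the batten still gripped with its end about 1 mm from the pointer by my camera measurement; no verdict was returned.

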